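# Cap the water tank's filler neck with its cam-arm coupling

## Robot

A 6-joint arm with a two-finger parallel gripper is mounted at the origin on the work surface. World frame = base frame: x ahead of the robot, y to its left, z up, the work surface at z = 0. Lengths are in mm, angles in rad, forces in N, time in s.
With the tool pointing down it reaches from about 400 to 925 mm from the base axis. Payload 12.5 kg.
Tool frame: the origin (TCP) lies midway between the tips of the shut fingers; the grasp point (between the pads) lies 19 mm behind it (env.grip_depth is the distance from the TCP to the grasp point, in mm); z points along the fingers, y is the line along which they close (so a half turn about z gives the same grasp; the last joint's range is limited). The gripper opens to 95 mm and grips with 3 to 60 N. Pads are 20 mm wide; open, the fingers measure 119 mm over their backs; the gripper's body (75 mm by 180 mm) begins 59 mm behind the grasp point.
Start: joints at [1.019, 0.491, 1.559, -0, 1.092, -0.106], TCP at [269.475, 563.944, 184.161] pointing down, gripper open.
Joint ranges: [-3.1, 3.1], [-0.84, 2.19], [0.05, 2.79], [-1.13, 4.28], [0.06, 2.93], [-2.69, 2.69]. Speed limits (rad/s): [2.22, 2.22, 2.79, 3.14, 3.14, 3.14].

## Interface

Orientations are given as [roll, pitch, yaw] about the fixed x, y, z axes, in that order (R = Rz(yaw) Ry(pitch) Rx(roll)).
In Python, from cell import monitor, viewer, order, env gives the robot as it stands.
- The arm moves only by the tool move_arm, never from a script. Its argument "moves" is one flat list of numbers, 4 for each row, row after row: the shift along the tool's x, y, z normalised to -1 to 1, where 1 is 0.15 m, then the turn about the tool's z normalised to -1 to 1, where 1 is pi/2 rad. A call has 1 to 10 rows; each row shifts and turns the commanded pose from where the row before left it, along the tool's axes as they then stand; what a row does not reach is not made up. A row lasts 1/8 s, in which the tool goes at most 62.5 mm and 10.7 degrees, less where a joint would pass 70% of its speed; a pose out of reach is approached as far as the arm can. A call with a number of a shift or a turn outside -1 to 1 is refused whole. A call with a gripper value outside its range is refused whole. "claw" is the finger opening in mm, from 0 to 95.1, set as the call begins (left out, the last holds). The fingers move at their own pace and stop on an object; the grip force is fixed at half the most. Time passes only in rows, so rows that do not move let the fingers close. It gives the time, the measured TCP pose, the force, the opening and the grip force at its end, in the units of the state.
- monitor.state(): the state, without advancing time (a new reading comes with each control period).
- viewer.read_camera(name): name is "scene" or "top" or "wrist"; returns the picture (400x640x3 uint8, red, green, blue); there is no depth.
- viewer.camera_info(name): a dict with "K" (3x3 intrinsics, pixels), "camera_from_world" (4x4, takes a point from world to camera coordinates). Camera axes: x right, y down, z forward; pixel columns grow to the right and rows downward; lengths in mm; the calibration is good to about 2 mm. A picture is of the moment at which its call begins: read the wrist's pose just before it. camera_info takes no time and is no camera call; for the wrist camera it gives the pose at the moment of the call.
- order.job_done(): hands the job in; it is judged then, once.
The state is a dict: "t": time; "joints": joint angles; "qvel": joint speeds; "tau": joint torques, N m; "eef_pos": TCP position; "tcp_rot": TCP orientation; "ft_force": force on the tool from outside, world axes, zero at the start; "moment": the same for the moment, N m; "opening": opening from 0.0 (shut) to 1.0 (fully open); "grip_force": force on a finger pad.
Only numpy, scipy, OpenCV 4.12 (cv2) and the standard library are available. Lean on these libraries where they do the work, as an engineer would, in place of code of your own. Each camera call takes 0.05 s, during which the arm holds its last target. There are 200 camera calls.

## Task

Close the steel water tank: pick up the coupling from the round wooden trivet and push it straight down onto the tank's grooved neck, past the tight rubber seal, until its inner washer sits firmly home. Then swing its two cam arms, red tab and blue tab, down one after the other until each just meets its stop, pressing gently, and let go. Leave the other kitchen things where they are.

Things in the scene. Friction and masses are not known exactly. Their poses are not given: they have to be found in the camera images.
- neck_top (a point): Centre of the flat top of the tank's upright grooved neck, z up, 127 mm above the counter. The neck is 40 mm across and stands 57 mm above the drum; its top edge is only broken by 1 mm, so a socket over about 1.5 mm off-centre lands on the rim; the groove (26 mm across) lies 10 to 33 mm below the top. The coupling goes on at any yaw, with 0.6 mm clearance all round.
- neck_seal (a point): Centre of the springy black rubber seal ring round the neck, 36.5 mm below neck_top. It stops the coupling 4 to 8 mm before it is home; from there a steady push of roughly 5 to 12 N, beyond its own weight, slides it on until its washer meets the neck's top. The seal keeps it there. A firm push is 20 to 25 N; much more, or forcing it on askew, spoils the seal.
- tank: The steel water tank, fixed: a squat drum 210 mm across and 70 mm high with the neck on top at its centre; origin at the centre of its underside on the counter.
- coupling_grip (a point): Centre of the coupling's black square grip stub (30 x 30 mm, 42 mm high, upright, sides along the coupling's x and y; z up its axis). The stub's foot, a solid shoulder 40 mm across, is 21 mm below this point, the mouth 69 mm below. Fully home on the neck, this point is 28 to 32 mm above neck_top (by the washer's thickness), on its axis.
- coupling: The aluminium coupling, a cap 51 mm across, 0.3 to 0.5 kg with arms; starts mouth down on a round wooden trivet 150 mm across and 16 mm high. Origin at the centre of its mouth. Socket 41.2 mm across, 43 mm deep. Two cam arms stand out, red towards +y, blue towards -y: hinge pins parallel to x, 30 mm from the axis and 22 mm above the mouth.
- gasket: Black rubber washer, 39 mm across, inside the coupling against its ceiling, out of sight; its thickness differs each time (2 to 6 mm). Origin at the centre of its lower face, 37 to 41 mm above the mouth; it gives 1 mm per 10 N. The coupling is home when this face is pressed firmly on the neck's top.
- cam_red_tab (a point): Centre of the red end tab (22 wide, 20 long, 8 mm thick) of the red cam arm, 70 mm from its hinge pin, on the coupling's +y side. The arm, a steel bar 14 mm wide and 5 mm thick, ends 80 mm from the pin.
- cam_blue_tab (a point): Centre of the blue end tab of the blue cam arm, on the coupling's -y side; sizes and motion as the red arm.
- cam_red (a joint): Red cam arm, rad: 0 open (starts 0 to 0.2), 1.25 fully down on its hard stop. The bar leans 0.70 + this from the coupling's axis and turns outwards and down. Pressing straight down 25 to 35 mm outside the pin takes it all the way with about 3 N (pressing on its very end jams it); it stays where left; at the stop the bar is 12 mm below the pin there. Keep under 10 N. Swing it only with the coupling home.
- cam_blue (a joint): Blue cam arm, rad: 0 open (starts 0 to 0.2), 1.25 fully down on its hard stop; moves as the red one.
- bowl: Orange ceramic bowl, 150 mm across, 62 mm high, bystander; origin at the centre of its underside.
- blue_box: Sky-blue lidded plastic box, 140 x 200 x 91 mm, bystander; origin at the centre of its underside.
- budare: Black round griddle, 250 mm across, 10 mm thick, with a handle, bystander; origin under its centre.
- tongs: Steel tongs lying flat, about 230 mm long, bystander; origin under their middle.
- spoon_rest: Dark wooden spoon rest 220 x 85 mm with a wooden spoon on it, 22 mm high, bystander; origin under its centre.
There are look-alikes about, which are no part of the job. There is more than one size of the coupling; the job needs the smaller.

How it is judged (in metres and radians):
On the way, in this order (a step that is already met when the one before it is completed fails the run):
1. the coupling is pushed firmly home, its washer pressed on the neck's top with over 6 N, while both cam arms are still up (z of gasket in the frame of neck_top below 0.0015 m and horizontal distance between coupling_grip and neck_top below 0.005 m and angle between the z axis of coupling_grip and the z axis of neck_top, either way round below 0.06 rad and contact force between gasket and tank above 6 N and value of joint each of cam_red, cam_blue below 0.5 rad), for 0.05 s.
2. with the coupling home, one cam arm is down and the other still up (z of gasket in the frame of neck_top below 0.0015 m and horizontal distance between coupling_grip and neck_top below 0.005 m and angle between the z axis of coupling_grip and the z axis of neck_top, either way round below 0.06 rad and ((value of joint cam_red above 1.2 rad and value of joint cam_blue below 0.5 rad) or (value of joint cam_blue above 1.2 rad and value of joint cam_red below 0.5 rad))), for 0.2 s.
3. both cam arms are down (z of gasket in the frame of neck_top below 0.0015 m and horizontal distance between coupling_grip and neck_top below 0.005 m and angle between the z axis of coupling_grip and the z axis of neck_top, either way round below 0.06 rad and value of joint each of cam_red, cam_blue above 1.2 rad), for 0.2 s.
At the end, for the whole second after the job is handed in: The coupling sits fully home on the neck (the washer inside it less than 1.5 mm off the neck's top; within 5 mm of the neck's axis and 0.06 rad of upright), both cam arms are down (joint above 1.20 of 1.25 rad), everything at rest and released (all of step 3 and linear speed of coupling below 0.02 m/s); the robot touches nothing.
It fails at once if the coupling is pressed against the tank with more than 50 N in all (contact force between coupling and tank above 50 N).
It fails at once if a cam arm is pressed with more than 20 N (contact force between the fingers and cam_red above 20 N or contact force between the fingers and cam_blue above 20 N).
It fails at once if one of the other kitchen things (bowl, blue box, budare, tongs, spoon rest) is moved over 20 mm (distance of any of bowl, blue_box, budare, tongs, spoon_rest from where it was at the start of the episode above 0.02 m).
It also fails if it takes over 64 s, if anything falls off the work surface, if the arm or the gripper's body presses on something with over 40 N, if the wrist force passes 120 N, or if a joint passes its speed limit or range.

## Working session

There is one attempt and no reset: what is moved stays moved. The work goes in short steps, Python scripts to look and compute and a tool call to move; the robot and the scene stay as the last step left them, time stands still between calls to the robot, and variables do not carry over. Pictures are saved under pics/ and viewed, at most 10 in all, crops included, and the job is handed in when it is done.

Besides the shell and the picture viewer there is one more tool, called by a JSON object that holds its "api" and its "payload", one argument or row to a line. move_arm: Moves the arm, as the interface text tells. Scaled input: -1 to 1 covers 0.15 m each way for a shift and pi/2 rad each way for a turn. Its arguments: {"type":"object","properties":{"moves":{"type":"array"},"claw":{"type":"number"}},"required":["moves"]}

```bash
mkdir -p pics
cat > h.py <<'E'
import numpy as np, cv2
from cell import monitor, viewer, order, env
def snap(n,f):
    im=viewer.read_camera(n); cv2.imwrite('pics/'+f,im[:,:,::-1]); return im
def ray(n,u,v,z,info=None):
    i=info or viewer.camera_info(n); T=np.array(i['camera_from_world']);K=np.array(i['K'])
    R=T[:3,:3];c=-R.T@T[:3,3];d=R.T@np.linalg.solve(K,[u,v,1]);return c+d*(z-c[2])/d[2]
def proj(n,p,info=None):
    i=info or viewer.camera_info(n); T=np.array(i['camera_from_world']);K=np.array(i['K'])
    q=K@(T[:3,:3]@np.array(p)+T[:3,3]);return q[:2]/q[2]
E
python3 - <<'E'
from h import *
a=snap('scene','s0.png');b=snap('top','t0.png')
for n in ('scene','top','wrist'):
    i=viewer.camera_info(n);T=np.array(i['camera_from_world']);print(n,np.round(i['K'],1).tolist(),np.round(-T[:3,:3].T@T[:3,3]),np.round(T[:3,:3],2).tolist())
print(monitor.state())
E
```

```text
scene [[434.8, 0.0, 315.6], [0.0, 434.8, 198.4], [0.0, 0.0, 1.0]] [1171. -346.  768.] [[0.62, 0.79, -0.0], [0.51, -0.4, -0.77], [-0.6, 0.47, -0.64]]
top [[397.5, 0.0, 318.7], [0.0, 397.5, 197.2], [0.0, 0.0, 1.0]] [ 325.  151. 1170.] [[-0.0, -1.0, 0.01], [-0.98, -0.0, -0.19], [0.19, -0.01, -0.98]]
wrist [[307.5, 0.0, 322.0], [0.0, 307.5, 193.5], [0.0, 0.0, 1.0]] [197. 598. 383.] [[0.43, 0.9, -0.0], [0.87, -0.41, 0.28], [0.26, -0.12, -0.96]]
{'t': 0.1, 'joints': array([ 1.01942546e+00,  4.91504616e-01,  1.55937235e+00, -2.85051663e-05,
        1.09167773e+00, -1.05598901e-01]), 'qvel': array([ 0.00015609, -0.00109426, -0.00245243, -0.00119177, -0.00111847,
        0.00088893]), 'tau': array([ 1.73257333e-03, -6.13625765e+01, -2.58604914e+01,  6.93385187e-02,
        4.70797322e-02, -1.11124016e-04]), 'eef_pos': array([269.33591209, 563.73303471, 183.62244237]), 'tcp_rot': array([-3.14063330e+00, -7.62599755e-05,  2.69583380e+00]), 'ft_force': array([-0.56026876,  0.42267741, -0.27896117]), 'moment': array([ 0.00974189, -0.02569381,  0.00221238]), 'grip_force': 0.0, 'opening': 0.9992855421504788}
```

View pics/s0.png

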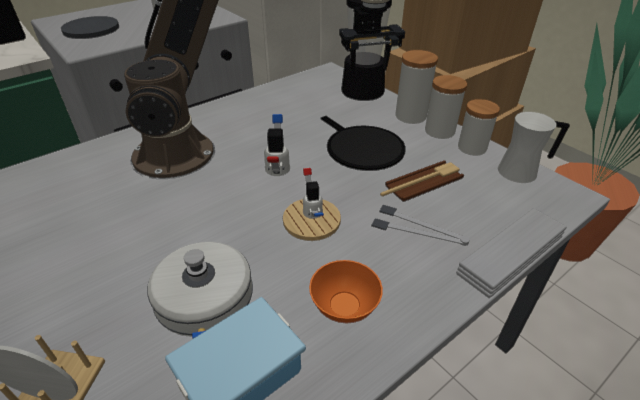

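View pics/t0.png

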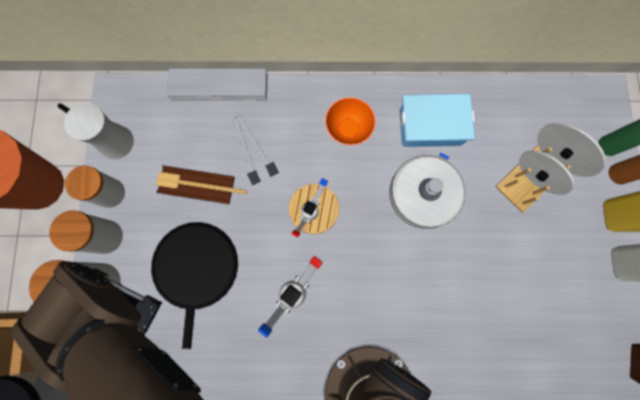

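Two couplings are in view. One is on the round trivet at top (310,208) / scene (313,195). The other, bigger one is on the bare counter at top (291,294) / scene (277,150). The trivet one fits, being smaller and on the trivet. The tank is at top (430,188). I'll confirm with an enlarged crop.

Run:
```python
from h import *
t=cv2.imread('pics/t0.png');s=cv2.imread('pics/s0.png')
r=lambda im,x,y,w,h,k:cv2.resize(im[y:y+h,x:x+w],None,fx=k,fy=k,interpolation=cv2.INTER_CUBIC)
A=r(t,280,170,66,75,6);B=r(t,385,150,80,75,5)
B=cv2.copyMakeBorder(B,0,75,0,0,0);top=np.hstack([A,B])
C=r(s,280,160,66,50,6)[:300];D=r(s,160,240,80,60,5)[:300]
cv2.imwrite('pics/c0.png',cv2.copyMakeBorder(np.vstack([top[:,:796],cv2.resize(np.hstack([C,D]),(796,300))])[:,:],0,0,0,0,0)[:600] if 0 else top)
cv2.imwrite('pics/c1.png',np.hstack([C,D]))
for n,u,v,z in [('top',310,207,108),('top',432,186,127),('top',314,209,16),('top',427,191,70),('scene',312,186,108),('scene',195,255,127),('scene',312,219,16)]:print(n,u,v,ray(n,u,v,z).round(1))
```

```text
top 310 207 [500.2 163.5 108. ]
top 432 186 [ 554.7 -165.2  127. ]
top 314 209 [509.5 152.8  16. ]
top 427 191 [ 552.7 -167.5   70. ]
scene 312 186 [509.6 158.2 108. ]
scene 195 255 [ 559.5 -173.6  127. ]
scene 312 219 [524.3 146.   16. ]
```

View pics/c0.png

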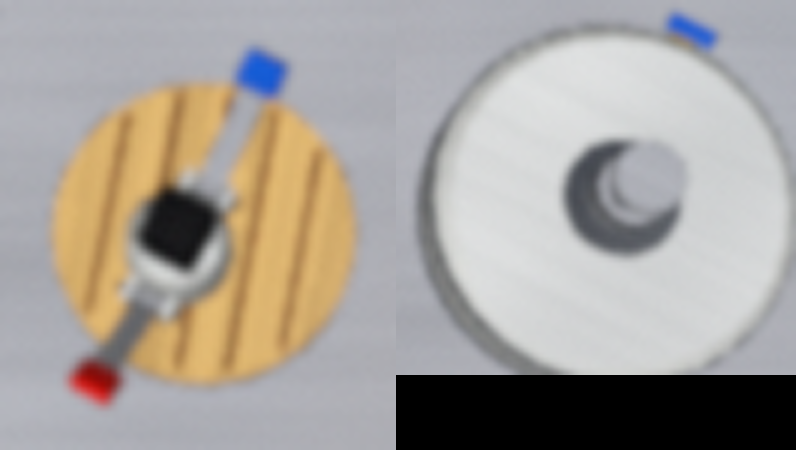

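The crop confirms it: the coupling on the trivet has its stub at top (309.7,208), blue tab at (323.7,182) and red tab at (296,233). The tank neck disc centre is at about (435.4,185). Moving above the coupling.

{"api": "move_arm", "payload": {
  "moves": [-0.25,-0.17,-0.05,0,-0.25,-0.17,-0.05,0,-0.25,-0.17,-0.05,0,-0.25,-0.17,-0.05,0,-0.25,-0.17,-0.05,0,-0.25,-0.17,-0.05,0,-0.25,-0.17,-0.05,0,-0.25,-0.17,-0.05,0,-0.25,-0.17,-0.05,0,-0.25,-0.17,0,0],
  "claw": 70
}}

```text
t: 1.35
eef_pos: [498.5, 170.8, 252.0]
tcp_rot: [3.141, 0.0, 2.696]
ft_force: [-0.6, -0.1, 0.1]
opening: 0.735
grip_force: 0.0
```

{"api": "move_arm", "payload": {
  "moves": [0,0,0,0,0,0,0,0]
}}

```text
t: 1.6
eef_pos: [497.6, 172.3, 251.4]
tcp_rot: [-3.141, -0.001, 2.695]
ft_force: [-0.1, 0.9, 0.1]
opening: 0.738
grip_force: 0.0
```

Run:
```python
from h import *
import pickle
i=viewer.camera_info('wrist');s=monitor.state();a=snap('wrist','w1.png');pickle.dump((i,s),open('w1.pkl','wb'));print(s['eef_pos'],s['tcp_rot'],s['joints'],s['ft_force'])
print(proj('wrist',[503,161,106],i),proj('wrist',[554,-172,127],i))
```

```text
[497.55096387 172.30332916 251.38695977] [-3.14141860e+00 -6.47719428e-04  2.69529172e+00] [ 2.07743718e-01  2.84072901e-01  1.70472740e+00  2.79973810e-04
  1.15341231e+00 -9.16865305e-01] [-0.11277427  0.86944197  0.05845186]
[315.82240603 183.35748164] [ 96.96942072 332.10801528]
```

View pics/w1.png

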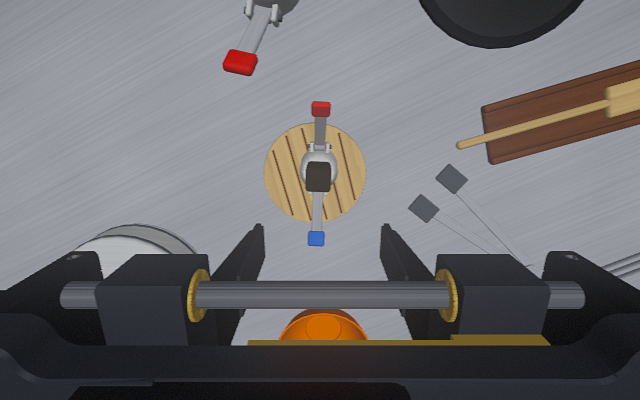

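The wrist view shows the coupling upright on the trivet, with the stub at about (318,177), red tab (321,109) and blue tab (316,239).

Run:
```python
from h import *
import pickle
i,s=pickle.load(open('w1.pkl','rb'))
im=cv2.imread('pics/w1.png')
r=ray('wrist',321,108,91,i);b=ray('wrist',316,238,91,i);d=r-b
print('red',r.round(1),'blue',b.round(1),'mid',((r+b)/2).round(1),'ang +y',np.degrees(np.arctan2(d[1],d[0])))
c=im[95:250,290:350];
cv2.imwrite('pics/w1c.png',cv2.resize(c[:,:],None,fx=3.8,fy=3.8,interpolation=cv2.INTER_CUBIC))
g=im.max(2);m=(g<75).astype(np.uint8);m[:155]=0;m[200:]=0;m[:,:300]=0;m[:,340:]=0
ys,xs=np.nonzero(m);print('stub bbox',xs.min(),xs.max(),ys.min(),ys.max(),xs.mean(),ys.mean())
for y in range(158,198,2):print(y,g[y,300:338:2])
for p in ([505,160,106],):print(proj('wrist',p,i))
# top view too
for n,u,v,z in [('top',309.7,207.5,106),('top',435.4,185,127)]:print(ray(n,u,v,z).round(1))
```

```text
red [429.9 202.6  91. ] blue [571.3 127.8  91. ] mid [500.6 165.2  91. ] ang +y 152.12564787889738
stub bbox 306 330 162 191 317.944837340877 176.47666195190948
158 [193 121 133 146 160 176 183 188 186 187 185 186 183 175 170 156 145 137
 181]
160 [187 118 145 160 176 196 197 197 196 196 194 194 194 193 181 164 155 143
 146]
162 [177 132 154 178  94  59  62  61  60  59  62  58  59  62 100 176 164 149
 143]
164 [166 139 160 179  55  67  61  63  63  63  63  68  63  63  61 159 175 154
 135]
166 [152 142 186 164  63  65  66  66  65  64  64  65  65  65  65  94 188 155
 140]
168 [130 144 187 125  66  66  70  66  69  68  69  66  68  68  68  68 190 155
 140]
170 [126 146 197  70  67  69  69  68  70  70  69  68  68  70  67  59 191 162
 136]
172 [118 151 197  69  67  68  70  70  69  70  69  69  72  69  67  58 193 164
 134]
174 [135 133 194  65  69  70  71  69  69  68  69  70  71  69  67  64 193 150
 123]
176 [146 131 186  60  69  70  68  69  70  68  70  69  69  67  68  72 192 134
 124]
178 [162 116 158  60  68  71  68  69  70  71  68  69  68  66  67  71 178 126
 144]
180 [166 129 126  62  69  69  67  70  68  69  68  69  69  67  68  89 134 116
 189]
182 [127 182 116  62  67  67  68  67  67  67  68  71  68  69  70  78 114 132
 185]
184 [101 184 170  61  67  66  66  70  68  70  68  66  69  70  67  73 136 112
 183]
186 [133 170 171  61  67  70  69  68  70  69  69  68  68  69  67 125 183 111
 169]
188 [164 158 183  56  65  68  68  66  68  70  69  68  65  68  65 121 180 133
 156]
190 [177 129 184 130  57  61  64  65  65  65  66  67  66  66  60 159 181 160
 127]
192 [197 104 172 176 175 196 162 161 164 163 160 154 154 154 187 182 181 171
 106]
194 [195 137 160 177 169 175 159 166 163 161 164 152 179 183 179 180 182 181
 121]
196 [195 177 131 180 176 192 173 167 163 161 164 148 192 186 180 180 181 181
 144]
[315.79881161 185.22082234]
[499.2 164.3 106. ]
[ 557.4 -174.6  127. ]
```

View pics/w1c.png

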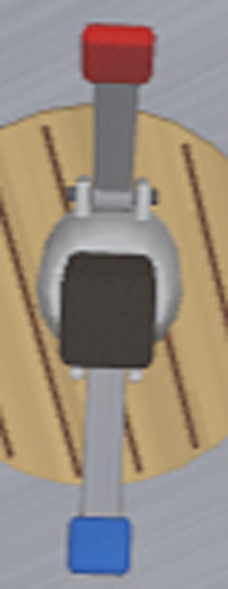

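Run:
```python
from h import *
import pickle
i,s=pickle.load(open('w1.pkl','rb'))
def corners(cx,cy,a,z):
    a=np.radians(a);ex=np.array([np.sin(a),-np.cos(a)]);ey=np.array([np.cos(a),np.sin(a)])
    return [proj('wrist',[*(np.array([cx,cy])+15*(p*ex+q*ey)),z],i).round(1).tolist() for p in(-1,1) for q in (-1,1)]
for v in (177.5,178.5):
  p=ray('wrist',317.8,v,106,i);print(p.round(1),corners(p[0],p[1],152,106),corners(p[0],p[1],152,64))
```

```text
[497.7 166.1 106. ] [[304.4, 189.5], [305.2, 164.1], [330.1, 190.5], [331.5, 165.3]] [[306.2, 180.7], [306.9, 157.8], [329.3, 181.6], [330.5, 158.8]]
[498.8 165.6 106. ] [[304.5, 190.4], [305.2, 165.2], [330.1, 191.5], [331.5, 166.3]] [[306.2, 181.6], [306.9, 158.7], [329.3, 182.5], [330.5, 159.7]]
```

{"api": "move_arm", "payload": {
  "moves": [-0.028,-0.038,0.2,0.026,0,0,0.2,0,0,0,0.2,0,0,0,0.2,0,0,0,0.2,0,0,0,0.1,0,0,0,0.08,0,0,0,0.045,0,0,0,0,0]
}}

```text
t: 2.78
eef_pos: [499.3, 165.3, 68.0]
tcp_rot: [3.142, 0.0, 2.655]
ft_force: [-0.3, 0.6, 0.5]
opening: 0.739
grip_force: 0.0
```

{"api": "move_arm", "payload": {
  "moves": [0,0,0,0]
}}

```text
t: 2.9
eef_pos: [499.5, 165.3, 68.5]
tcp_rot: [3.141, 0.001, 2.655]
ft_force: [0.6, 0.7, 0.3]
opening: 0.737
grip_force: 0.0
```

{"api": "move_arm", "payload": {
  "moves": [0,0,0.008,0,0,0,0,0,0,0,0,0,0,0,0,0,0,0,0,0,0,0,0,0],
  "claw": 0
}}

```text
t: 3.65
eef_pos: [499.3, 165.3, 66.7]
tcp_rot: [3.141, 0.0, 2.655]
ft_force: [-0.7, 0.6, 0.4]
opening: 0.314
grip_force: 30.0
```

{"api": "move_arm", "payload": {
  "moves": [0,0,-0.1,0,0,0,-0.2,0,0,0,-0.2,0,0,0,-0.2,0,0,0,-0.2,0,-0.08,-0.08,-0.1,0,-0.17,-0.16,-0.05,0,-0.17,-0.16,-0.05,0,-0.17,-0.16,-0.05,0,-0.17,-0.16,-0.05,0]
}}

```text
t: 4.9
eef_pos: [549.3, 14.5, 246.8]
tcp_rot: [-3.141, -0.001, 2.655]
ft_force: [0.2, -0.2, -3.5]
opening: 0.313
grip_force: 30.0
```

{"api": "move_arm", "payload": {
  "moves": [-0.17,-0.16,-0.05,0,-0.17,-0.16,-0.04,0,-0.17,-0.16,0,0,-0.17,-0.16,0,0,-0.08,-0.08,0,0,0,0,0,0,0,0,0,0]
}}

```text
t: 5.78
eef_pos: [599.3, -131.6, 260.1]
tcp_rot: [3.141, -0.001, 2.655]
ft_force: [0.3, -0.9, -3.2]
opening: 0.314
grip_force: 30.0
```

Run:
```python
from h import *
import pickle
i=viewer.camera_info('wrist');s=monitor.state();a=snap('wrist','w2.png');pickle.dump((i,s),open('w2.pkl','wb'));print(s['eef_pos'],s['tcp_rot'],s['joints'],s['ft_force'],s['opening'])
print(proj('wrist',[557,-174,127],i))
```

```text
[ 599.2830718  -131.63554399  260.12413476] [ 3.14138806e+00 -6.91135023e-04  2.65523448e+00] [-3.23988485e-01  4.11110262e-01  1.48478390e+00  3.30892160e-04
  1.24634748e+00 -1.40853215e+00] [ 0.25095058 -0.88198664 -3.22546945] 0.31394821712133353
[270.3827047  161.94179162]
```

View pics/w2.png

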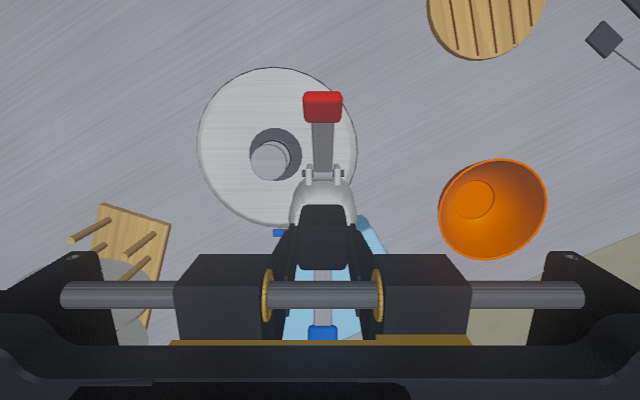

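The neck top is visible at about (268,161), unobstructed. I'll fit the circle.

```bash
cat >> h.py <<'E'
from scipy.ndimage import map_coordinates as mc
from scipy.optimize import minimize
def fitneck(f,i,g0):
    im=cv2.GaussianBlur(cv2.imread('pics/'+f,0),(0,0),0.8).astype(float);th=np.linspace(0,2*np.pi,120,endpoint=False)
    def prof(c,r):
        q=np.array([proj('wrist',[c[0]+r*np.cos(t),c[1]+r*np.sin(t),127],i) for t in th]);return mc(im,[q[:,1],q[:,0]],order=1)
    best=max(((np.sort(prof((x,y),r-1.2)-prof((x,y),r+1.2))[30:].mean(),x,y,r) for r in (19.,19.5,20.,20.5) for x in np.arange(g0[0]-6,g0[0]+6.1,.75) for y in np.arange(g0[1]-6,g0[1]+6.1,.75)))
    return best
E
python3 - <<'E'
from h import *
import pickle
i,s=pickle.load(open('w2.pkl','rb'))
g0=ray('wrist',268,161,127,i);print(g0)
b=fitneck('w2.png',i,g0);print(b)
b2=b
im=cv2.imread('pics/w2.png')[110:220,220:350];k=6
im=cv2.resize(im,None,fx=k,fy=k,interpolation=cv2.INTER_CUBIC)
for t in np.linspace(0,6.28,60):
    q=(proj('wrist',[b[1]+20*np.cos(t),b[2]+20*np.sin(t),127],i)-[220,110]+.5)*k
    cv2.circle(im,tuple(int(v) for v in q),1,(0,255,0),-1)
cv2.imwrite('pics/w2c.png',im[:600])
E
```

```text
[ 554.88217945 -175.77591897  127.        ]
(np.float64(41.2008052650613), np.float64(554.1321794481216), np.float64(-170.52591896845257), 19.0)
```

View pics/w2c.png

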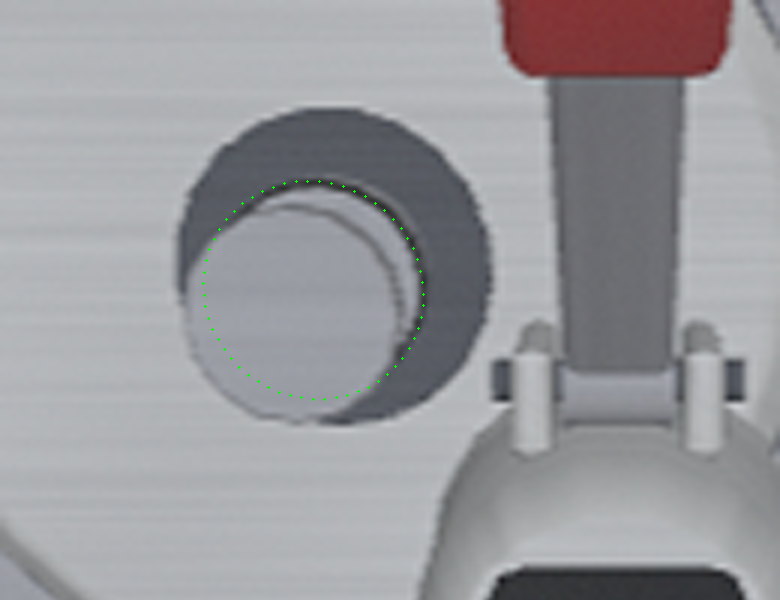

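Run:
```python
from h import *
import pickle
i,s=pickle.load(open('w2.pkl','rb'))
n=ray('wrist',268.5,161.8,127,i);print('neck',n)
p=s['eef_pos'];y=s['tcp_rot'][2];ex=np.array([np.cos(y),np.sin(y),0]);ey=np.array([np.sin(y),-np.cos(y),0])
for z in (-50.7,-49.7):
  print('pin proj',proj('wrist',p+30*ex+[0,0,z+22],i))
q=ray('wrist',322.8,172.9,p[2]-28.7,i);print('pin meas tool',(q-p)@ex,(q-p)@ey)
q=ray('wrist',322.5,110,p[2]-28.7+54,i);print('tab',(q-p)@ex,(q-p)@ey)
d=n-p;print('delta tool',d@ex,d@ey)
```

```text
neck [ 555.90132629 -175.74435117  127.        ]
pin proj [322.89246432 171.36057506]
pin proj [322.89644158 171.64503005]
pin meas tool 28.805155004939916 -0.06847156261090054
tab 76.18622357259085 -0.44714765496964937
delta tool 17.73436463817559 -59.27103023353195
```

{"api": "move_arm", "payload": {
  "moves": [0.041,-0.13,0,0,0.041,-0.13,0.05,0,0.041,-0.135,0.1,0,0,0,0.1,0,0,0,0.1,0,0,0,0.1,0,0,0,0.05,0,0,0,0,0]
}}

```text
t: 6.82
eef_pos: [555.7, -175.8, 184.6]
tcp_rot: [-3.142, -0.001, 2.655]
ft_force: [-0.6, -0.0, -3.4]
opening: 0.312
grip_force: 30.0
```

{"api": "move_arm", "payload": {
  "moves": [0,0,0,0]
}}

```text
t: 6.95
eef_pos: [556.0, -176.1, 185.6]
tcp_rot: [3.141, 0.001, 2.655]
ft_force: [0.0, -0.7, -2.5]
opening: 0.311
grip_force: 30.0
```

{"api": "move_arm", "payload": {
  "moves": [0,0,0.02,0,0,0,0.02,0,0,0,0.013,0,0,0,0.01,0,0,0,0,0]
}}

```text
t: 7.58
eef_pos: [555.7, -176.0, 175.6]
tcp_rot: [3.142, -0.0, 2.655]
ft_force: [-0.2, -0.6, -3.9]
opening: 0.314
grip_force: 30.0
```

Run:
```python
from h import *
s=monitor.state();print(s['eef_pos'],s['ft_force'],s['moment'])
```

```text
[ 555.69226318 -176.04709906  175.62432963] [-0.17017777 -0.55755174 -3.9124486 ] [ 0.01471894 -0.03826135 -0.02797986]
```

{"api": "move_arm", "payload": {
  "moves": [0,0,0.01,0,0,0,0.01,0,0,0,0.01,0,0,0,0,0]
}}

```text
t: 8.07
eef_pos: [555.7, -176.0, 171.1]
tcp_rot: [3.142, -0.0, 2.655]
ft_force: [0.0, -0.2, -3.9]
opening: 0.314
grip_force: 30.0
```

It's in the socket with no side force. Going on down.

{"api": "move_arm", "payload": {
  "moves": [0,0,0.03,0,0,0,0.03,0,0,0,0.03,0,0,0,0.02,0,0,0,0,0]
}}

```text
t: 8.7
eef_pos: [555.6, -176.0, 154.4]
tcp_rot: [3.142, -0.0, 2.655]
ft_force: [-0.5, -0.1, -2.9]
opening: 0.311
grip_force: 30.0
```

{"api": "move_arm", "payload": {
  "moves": [0,0,0.01,0,0,0,0.01,0,0,0,0.01,0,0,0,0,0]
}}

```text
t: 9.2
eef_pos: [555.7, -176.0, 150.1]
tcp_rot: [3.142, -0.0, 2.655]
ft_force: [-0.1, -0.3, -3.7]
opening: 0.311
grip_force: 30.0
```

{"api": "move_arm", "payload": {
  "moves": [0,0,0.01,0,0,0,0.01,0,0,0,0,0]
}}

```text
t: 9.57
eef_pos: [555.7, -176.0, 147.1]
tcp_rot: [3.142, -0.0, 2.655]
ft_force: [-0.1, -0.9, -3.6]
opening: 0.313
grip_force: 30.0
```

{"api": "move_arm", "payload": {
  "moves": [0,0,0.01,0,0,0,0,0]
}}

```text
t: 9.82
eef_pos: [555.7, -176.0, 145.6]
tcp_rot: [3.141, -0.0, 2.655]
ft_force: [0.4, 0.2, -3.9]
opening: 0.311
grip_force: 30.0
```

{"api": "move_arm", "payload": {
  "moves": [0,0,0.01,0,0,0,0,0]
}}

```text
t: 10.07
eef_pos: [555.7, -176.1, 144.1]
tcp_rot: [-3.142, -0.0, 2.655]
ft_force: [-0.2, -0.6, -3.7]
opening: 0.312
grip_force: 30.0
```

{"api": "move_arm", "payload": {
  "moves": [0,0,0.01,0,0,0,0,0]
}}

```text
t: 10.32
eef_pos: [555.7, -176.2, 142.8]
tcp_rot: [-3.142, 0.0, 2.655]
ft_force: [0.5, -1.3, -0.8]
opening: 0.313
grip_force: 30.0
```

{"api": "move_arm", "payload": {
  "moves": [0,0,0.01,0,0,0,0,0]
}}

```text
t: 10.58
eef_pos: [555.8, -176.2, 141.4]
tcp_rot: [-3.142, 0.0, 2.655]
ft_force: [-0.5, -0.4, 2.5]
opening: 0.312
grip_force: 30.0
```

{"api": "move_arm", "payload": {
  "moves": [0,0,0.005,0,0,0,0,0]
}}

```text
t: 10.82
eef_pos: [555.8, -176.1, 140.5]
tcp_rot: [3.142, 0.0, 2.655]
ft_force: [-0.7, -1.3, 2.2]
opening: 0.314
grip_force: 30.0
```

{"api": "move_arm", "payload": {
  "moves": [0,0,0.008,0,0,0,0,0]
}}

```text
t: 11.08
eef_pos: [555.7, -176.1, 139.1]
tcp_rot: [3.142, -0.0, 2.655]
ft_force: [-1.4, -1.7, 1.9]
opening: 0.315
grip_force: 30.0
```

{"api": "move_arm", "payload": {
  "moves": [0,0,0.008,0,0,0,0,0]
}}

```text
t: 11.32
eef_pos: [555.6, -176.1, 137.8]
tcp_rot: [3.142, -0.0, 2.655]
ft_force: [-1.0, -0.9, 0.1]
opening: 0.315
grip_force: 30.0
```

{"api": "move_arm", "payload": {
  "moves": [0,0,0.008,0,0,0,0,0]
}}

```text
t: 11.58
eef_pos: [555.7, -176.1, 137.0]
tcp_rot: [3.141, 0.0, 2.655]
ft_force: [-1.7, -1.4, 3.6]
opening: 0.311
grip_force: 30.0
```

{"api": "move_arm", "payload": {
  "moves": [0,0,0.008,0,0,0,0,0]
}}

```text
t: 11.82
eef_pos: [555.8, -176.1, 136.3]
tcp_rot: [3.141, 0.001, 2.655]
ft_force: [-3.2, 0.4, 10.0]
opening: 0.314
grip_force: 30.0
```

{"api": "move_arm", "payload": {
  "moves": [0,0,0.008,0,0,0,0,0]
}}

```text
t: 12.08
eef_pos: [556.0, -176.1, 135.8]
tcp_rot: [3.141, 0.001, 2.655]
ft_force: [-4.1, 1.4, 15.1]
opening: 0.316
grip_force: 30.0
```

{"api": "move_arm", "payload": {
  "moves": [0.003,0,0.006,0,0,0,0,0]
}}

```text
t: 12.32
eef_pos: [555.9, -176.1, 135.4]
tcp_rot: [3.141, 0.003, 2.655]
ft_force: [-5.0, -0.0, 20.3]
opening: 0.312
grip_force: 30.0
```

{"api": "move_arm", "payload": {
  "moves": [0.002,0,0.003,0,0,0,0,0]
}}

```text
t: 12.58
eef_pos: [556.0, -176.1, 135.3]
tcp_rot: [3.141, 0.004, 2.655]
ft_force: [-4.7, -0.7, 22.2]
opening: 0.312
grip_force: 30.0
```

Force is 22 N against a firm stop at the expected height, so it's home. I'll hold briefly, then release and rise.

{"api": "move_arm", "payload": {
  "moves": [0,0,0,0,0,0,0,0]
}}

```text
t: 12.82
eef_pos: [555.9, -176.1, 135.4]
tcp_rot: [3.141, 0.004, 2.655]
ft_force: [-4.3, -0.5, 21.7]
opening: 0.313
grip_force: 30.0
```

{"api": "move_arm", "payload": {
  "moves": [0,0,0,0,0,0,0,0,0,0,0,0],
  "claw": 65
}}

```text
t: 13.2
eef_pos: [554.9, -175.5, 132.7]
tcp_rot: [3.141, -0.001, 2.655]
ft_force: [-0.2, 0.5, 0.5]
opening: 0.573
grip_force: 0.0
```

{"api": "move_arm", "payload": {
  "moves": [0,0,-0.05,0,0,0,-0.1,0,0,0,-0.1,0,0,0,-0.1,0,0,0,-0.1,0,0,0,-0.1,0,0,0,0,0]
}}

```text
t: 14.08
eef_pos: [555.5, -175.9, 216.9]
tcp_rot: [3.141, 0.002, 2.655]
ft_force: [-0.5, -0.7, 0.3]
opening: 0.683
grip_force: 0.0
```

Run:
```python
from h import *
import pickle
i=viewer.camera_info('wrist');s=monitor.state();a=snap('wrist','w3.png');b=snap('scene','s3.png');pickle.dump((i,s),open('w3.pkl','wb'));print(s['eef_pos'],s['tcp_rot'],s['ft_force'],s['opening'])
A=cv2.resize(cv2.imread('pics/w3.png')[60:300,200:440],(480,480));B=cv2.resize(cv2.imread('pics/s3.png')[170:330,140:246],(318,480),interpolation=cv2.INTER_CUBIC)
cv2.imwrite('pics/m3.png',np.hstack([A,B]))
```

```text
[ 555.4539429  -175.89783455  216.90737972] [3.14134654e+00 2.08998500e-03 2.65494665e+00] [-0.51573738 -0.72314856  0.29989499] 0.6833688449598311
```

View pics/m3.png

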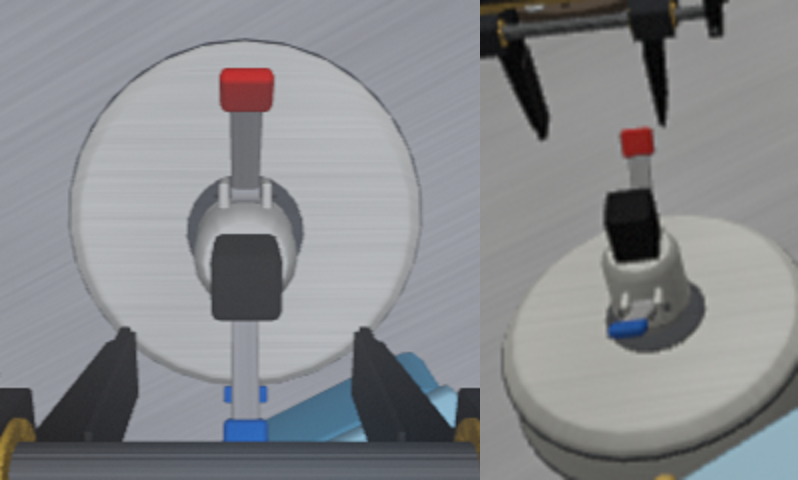

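Both arms are up and the coupling is seated and upright; the red arm is at image-up and the blue arm at image-down. Now I'll shut the gripper and go over the red arm.

{"api": "move_arm", "payload": {
  "moves": [0.2,0,0,0,0.2,0,0,0,0,0,0,0,0,0,0.1,0,0,0,0.1,0,0,0,0.1,0,0,0,0.06,0,0,0,0,0],
  "claw": 0
}}

```text
t: 15.18
eef_pos: [501.8, -147.6, 160.8]
tcp_rot: [-3.142, -0.001, 2.655]
ft_force: [-0.5, -0.4, 1.2]
opening: 0.005
grip_force: 0.0
```

{"api": "move_arm", "payload": {
  "moves": [0,0,0.02,0,0,0,0.02,0]
}}

```text
t: 15.42
eef_pos: [502.2, -147.7, 155.8]
tcp_rot: [3.141, 0.001, 2.655]
ft_force: [0.7, 0.8, 0.1]
opening: 0.005
grip_force: 0.0
```

{"api": "move_arm", "payload": {
  "moves": [0,0,0.02,0,0,0,0.02,0,0,0,0.02,0]
}}

```text
t: 15.8
eef_pos: [502.0, -147.6, 146.5]
tcp_rot: [3.142, 0.0, 2.655]
ft_force: [0.2, 0.5, 0.0]
opening: 0.003
grip_force: 0.0
```

{"api": "move_arm", "payload": {
  "moves": [0,0,0.02,0,0,0,0.02,0]
}}

```text
t: 16.05
eef_pos: [502.0, -147.7, 140.4]
tcp_rot: [3.141, -0.0, 2.655]
ft_force: [0.1, 0.4, -0.5]
opening: 0.004
grip_force: 0.0
```

{"api": "move_arm", "payload": {
  "moves": [0,0,0.02,0,0,0,0.02,0]
}}

```text
t: 16.3
eef_pos: [502.0, -147.7, 134.4]
tcp_rot: [3.142, 0.0, 2.655]
ft_force: [0.0, 0.1, -0.4]
opening: 0.008
grip_force: 0.0
```

{"api": "move_arm", "payload": {
  "moves": [0,0,0.02,0,0,0,0.02,0]
}}

```text
t: 16.55
eef_pos: [502.0, -147.7, 128.4]
tcp_rot: [3.142, -0.0, 2.655]
ft_force: [-0.0, -0.5, 0.4]
opening: 0.002
grip_force: 0.0
```

{"api": "move_arm", "payload": {
  "moves": [0,0,0.02,0,0,0,0.02,0]
}}

```text
t: 16.8
eef_pos: [502.1, -147.7, 122.5]
tcp_rot: [3.141, 0.0, 2.655]
ft_force: [0.4, 0.3, 2.3]
opening: 0.004
grip_force: 0.6
```

Run:
```python
from h import *
b=snap('scene','s4.png');a=snap('wrist','w4.png')
A=cv2.resize(a[60:300,200:440,::-1],(480,480));B=cv2.resize(b[200:320,140:220,::-1],(320,480),interpolation=cv2.INTER_CUBIC)
cv2.imwrite('pics/m4.png',np.hstack([A,B]));print(monitor.state()['ft_force'])
```

```text
[ 0.5985317  -0.27781548  1.21969514]
```

View pics/m4.png

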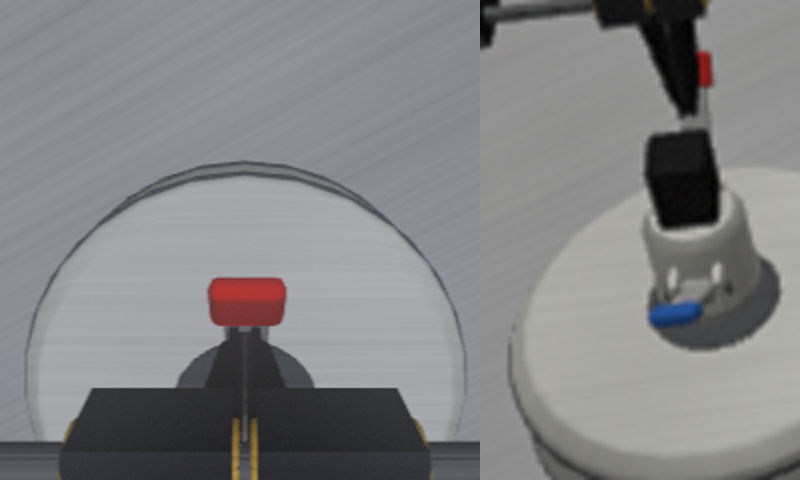

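{"api": "move_arm", "payload": {
  "moves": [0,0,0.015,0,0,0,0.015,0]
}}

```text
t: 17.15
eef_pos: [502.1, -147.7, 118.1]
tcp_rot: [3.141, 0.0, 2.655]
ft_force: [0.4, 0.4, 1.6]
opening: 0.005
grip_force: 0.6
```

{"api": "move_arm", "payload": {
  "moves": [0,0,0.015,0,0,0,0.015,0]
}}

```text
t: 17.4
eef_pos: [502.0, -147.6, 113.5]
tcp_rot: [3.142, -0.0, 2.655]
ft_force: [0.4, 0.1, 2.8]
opening: 0.008
grip_force: 0.7
```

{"api": "move_arm", "payload": {
  "moves": [0,0,0.01,0,0,0,0,0]
}}

```text
t: 17.65
eef_pos: [501.9, -147.6, 112.0]
tcp_rot: [3.142, -0.0, 2.655]
ft_force: [0.2, -0.5, 1.5]
opening: 0.008
grip_force: 0.4
```

{"api": "move_arm", "payload": {
  "moves": [0,0,0.01,0,0,0,0.01,0,0,0,0.01,0,0,0,0,0]
}}

```text
t: 18.15
eef_pos: [502.0, -147.6, 107.5]
tcp_rot: [3.142, -0.0, 2.655]
ft_force: [-0.2, 0.1, 1.6]
opening: 0.005
grip_force: 0.5
```

{"api": "move_arm", "payload": {
  "moves": [0,0,0.01,0,0,0,0.01,0,0,0,0,0]
}}

```text
t: 18.52
eef_pos: [502.0, -147.6, 104.5]
tcp_rot: [3.142, -0.0, 2.655]
ft_force: [-0.2, -0.3, 0.3]
opening: 0.001
grip_force: 0.5
```

{"api": "move_arm", "payload": {
  "moves": [0,0,0.008,0,0,0,0,0]
}}

```text
t: 18.77
eef_pos: [502.0, -147.6, 103.3]
tcp_rot: [3.141, -0.0, 2.655]
ft_force: [-0.2, 0.3, 1.7]
opening: 0.004
grip_force: 0.6
```

{"api": "move_arm", "payload": {
  "moves": [0,0,0.005,0,0,0,0,0]
}}

```text
t: 19.02
eef_pos: [502.0, -147.7, 102.6]
tcp_rot: [3.141, -0.0, 2.655]
ft_force: [-1.0, 0.6, 1.5]
opening: 0.001
grip_force: 0.6
```

{"api": "move_arm", "payload": {
  "moves": [0,0,0.006,0,0,0,0.006,0,0,0,0,0]
}}

```text
t: 19.4
eef_pos: [502.0, -147.6, 100.8]
tcp_rot: [3.142, -0.0, 2.655]
ft_force: [0.6, 0.2, 1.7]
opening: 0.003
grip_force: 0.6
```

{"api": "move_arm", "payload": {
  "moves": [0,0,0.006,0,0,0,0,0]
}}

```text
t: 19.65
eef_pos: [502.0, -147.7, 99.9]
tcp_rot: [3.141, -0.0, 2.655]
ft_force: [-0.8, -0.2, 1.4]
opening: 0.003
grip_force: 0.6
```

{"api": "move_arm", "payload": {
  "moves": [0,0,0.006,0,0,0,0,0]
}}

```text
t: 19.9
eef_pos: [502.0, -147.6, 99.0]
tcp_rot: [3.142, -0.0, 2.655]
ft_force: [-0.6, 0.0, 1.6]
opening: 0.012
grip_force: 0.6
```

{"api": "move_arm", "payload": {
  "moves": [0,0,0.005,0,0,0,0,0]
}}

```text
t: 20.15
eef_pos: [502.0, -147.6, 98.3]
tcp_rot: [3.142, -0.0, 2.655]
ft_force: [0.3, 0.2, 1.8]
opening: 0.004
grip_force: 0.6
```

{"api": "move_arm", "payload": {
  "moves": [0,0,0.005,0,0,0,0,0]
}}

```text
t: 20.4
eef_pos: [502.0, -147.7, 97.5]
tcp_rot: [3.142, -0.0, 2.655]
ft_force: [-0.6, 0.7, 1.7]
opening: 0.0
grip_force: 0.6
```

{"api": "move_arm", "payload": {
  "moves": [0,0,0.005,0,0,0,0,0]
}}

```text
t: 20.65
eef_pos: [502.0, -147.6, 96.8]
tcp_rot: [3.141, -0.0, 2.655]
ft_force: [0.1, -0.2, 0.7]
opening: 0.007
grip_force: 0.6
```

{"api": "move_arm", "payload": {
  "moves": [0,0,0.005,0,0,0,0,0]
}}

```text
t: 20.9
eef_pos: [502.0, -147.6, 96.0]
tcp_rot: [3.142, -0.0, 2.655]
ft_force: [-0.2, -1.0, 1.3]
opening: 0.004
grip_force: 0.6
```

{"api": "move_arm", "payload": {
  "moves": [0,0,0.004,0,0,0,0,0]
}}

```text
t: 21.15
eef_pos: [502.0, -147.6, 95.4]
tcp_rot: [3.142, -0.0, 2.655]
ft_force: [-0.2, -0.2, 0.8]
opening: 0.001
grip_force: 0.7
```

{"api": "move_arm", "payload": {
  "moves": [0,0,0.004,0,0,0,0,0]
}}

```text
t: 21.4
eef_pos: [502.0, -147.6, 94.8]
tcp_rot: [3.141, -0.0, 2.655]
ft_force: [-0.2, -0.2, 1.2]
opening: 0.004
grip_force: 0.7
```

{"api": "move_arm", "payload": {
  "moves": [0,0,0.004,0,0,0,0,0]
}}

```text
t: 21.65
eef_pos: [502.0, -147.7, 94.2]
tcp_rot: [3.142, -0.0, 2.655]
ft_force: [-0.8, 0.0, 1.5]
opening: 0.009
grip_force: 0.7
```

{"api": "move_arm", "payload": {
  "moves": [0,0,0.004,0,0,0,0,0]
}}

```text
t: 21.9
eef_pos: [502.0, -147.7, 93.6]
tcp_rot: [3.142, -0.0, 2.655]
ft_force: [-0.9, -0.3, 2.3]
opening: 0.005
grip_force: 0.7
```

{"api": "move_arm", "payload": {
  "moves": [0,0,0.004,0,0,0,0,0]
}}

```text
t: 22.15
eef_pos: [502.0, -147.7, 93.0]
tcp_rot: [3.142, -0.0, 2.655]
ft_force: [-0.0, 0.1, 1.4]
opening: 0.004
grip_force: 0.7
```

```bash
cat >> h.py <<'E'
AX=np.array([555.6,-175.8])
def tab(q,sgn,pz):
    e=np.array([np.cos(2.655),np.sin(2.655)])*sgn;l=.7+q
    return [*(AX+e*(30+70*np.sin(l))),pz+70*np.cos(l)]
def red(im):
    r,g,b=[im[:,:,k].astype(int) for k in range(3)];return (r>100)&(g<60)&(b<60)
def blue(im):
    r,g,b=[im[:,:,k].astype(int) for k in range(3)];return (b>120)&(r<70)&(g<120)
def rep(n,m,im,sgn,pz=106.7,info=None):
    for q in np.arange(-.2,1.31,.25 if sgn else 1): print(n,round(q,2),proj(n,tab(q,sgn,pz),info).round(1),end=' ')
    k,l,st,c=cv2.connectedComponentsWithStats(m.astype(np.uint8))
    print('\n',[(st[j][:5].tolist(),c[j].round(1).tolist()) for j in range(1,k) if st[j][4]>8])
E
python3 - <<'E'
from h import *
i=viewer.camera_info('wrist');w=viewer.read_camera('wrist');s=viewer.read_camera('scene')
rep('scene',red(s),s,1);rep('wrist',red(w),w,1,info=i)
rep('scene',blue(s),s,-1)
a=cv2.imread('pics/s3.png')[:,:,::-1];rep('scene',red(a),a,1);a=cv2.imread('pics/s4.png')[:,:,::-1];rep('scene',red(a),a,1)
E
```

```text
scene -0.2 [190.5 217.8] scene 0.05 [191.7 216.9] scene 0.3 [193.1 218.1] scene 0.55 [194.6 221.1] scene 0.8 [196.  225.8] scene 1.05 [197.4 231.8] scene 1.3 [198.7 238.8] 
 [([267, 157, 11, 3, 31], [271.7, 157.9]), ([197, 219, 3, 6, 18], [198.0, 221.5]), ([315, 262, 37, 18, 283], [330.5, 269.6]), ([373, 276, 6, 9, 14], [376.2, 279.8])]
wrist -0.2 [323.8 277.4] wrist 0.05 [323.8 239.7] wrist 0.3 [323.7 208.4] wrist 0.55 [323.6 186.1] wrist 0.8 [323.4 173.2] wrist 1.05 [323.3 168.7] wrist 1.3 [323.2 171.1] 
 [([304, 169, 39, 34, 1211], [323.1, 185.3])]
scene -0.2 [187.7 264.5] scene 0.05 [188.4 274.1] scene 0.3 [189.6 283.7] scene 0.55 [191.  292.4] scene 0.8 [192.7 299.7] scene 1.05 [194.4 305.1] scene 1.3 [196.1 308.2] 
 [([182, 276, 12, 4, 32], [187.8, 277.3]), ([192, 332, 11, 6, 34], [196.0, 333.8])]
scene -0.2 [190.5 217.8] scene 0.05 [191.7 216.9] scene 0.3 [193.1 218.1] scene 0.55 [194.6 221.1] scene 0.8 [196.  225.8] scene 1.05 [197.4 231.8] scene 1.3 [198.7 238.8] 
 [([267, 157, 11, 3, 31], [271.7, 157.9]), ([187, 213, 11, 9, 84], [192.0, 217.0]), ([315, 262, 34, 18, 266], [329.8, 269.7]), ([372, 274, 7, 11, 14], [376.0, 279.4])]
scene -0.2 [190.5 217.8] scene 0.05 [191.7 216.9] scene 0.3 [193.1 218.1] scene 0.55 [194.6 221.1] scene 0.8 [196.  225.8] scene 1.05 [197.4 231.8] scene 1.3 [198.7 238.8] 
 [([267, 157, 11, 3, 31], [271.7, 157.9]), ([195, 213, 3, 9, 23], [195.9, 217.0]), ([314, 262, 36, 18, 312], [330.3, 269.9]), ([373, 274, 6, 12, 19], [375.9, 279.4])]
```

Run:
```python
from h import *
p=np.array([555.45,-175.9]);ey=np.array([.468,.884])
for z in (205,217,225,235):
  for o in (-36,36): print(z,o,proj('scene',[*(p+o*ey),z]).round(1),end=' ')
  print()
i=viewer.camera_info('wrist');s=monitor.state();print(s['eef_pos'],s['ft_force'],s['joints'])
for z in (93,100,110,117): print(z,proj('scene',[502,-147.7,z]).round(1))
b=snap('scene','s5.png');w=snap('wrist','w5.png')
B=cv2.resize(b[190:300,150:260,::-1],(590,590),interpolation=cv2.INTER_CUBIC)
W=cv2.resize(w[130:330,280:365,::-1],(200,590)[:2] if 0 else (210,590))
cv2.imwrite('pics/m5.png',np.hstack([B,W]))
```

```text
205 -36 [165.6 228.3] 205 36 [205.  223.6] 
217 -36 [164.1 223.6] 217 36 [203.9 218.9] 
225 -36 [163.1 220.4] 225 36 [203.2 215.7] 
235 -36 [161.9 216.4] 235 36 [202.3 211.7] 
[ 501.98756475 -147.64363887   93.03496166] [-0.74952436 -0.19688139  2.0380672 ] [-4.12379470e-01  4.67000882e-01  1.90538094e+00  1.19770981e-04
  7.69265292e-01 -1.49665812e+00]
93 [196.9 244.6]
100 [196.3 242.3]
110 [195.5 239. ]
117 [194.9 236.7]
```

View pics/m5.png

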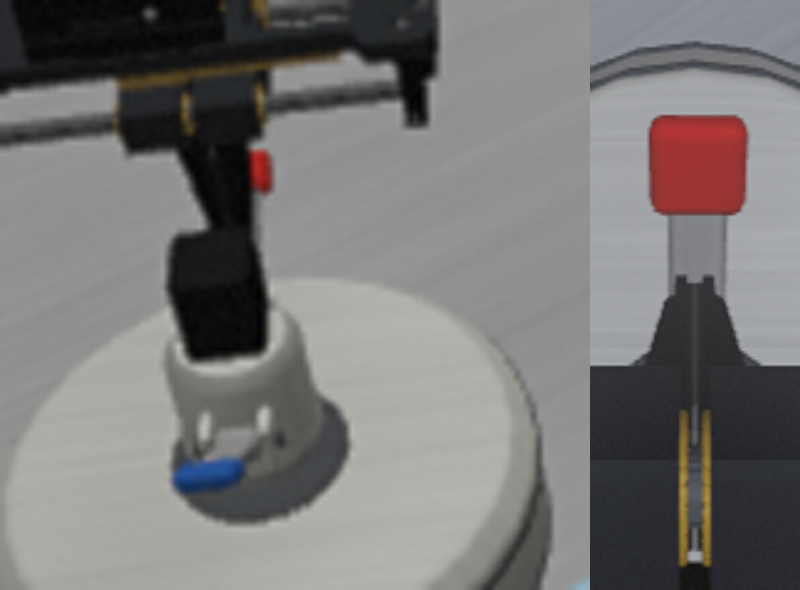

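The shut fingertips sit about 18 mm above the nominal TCP, and the red arm is about halfway down (tab at crop (697,165), bar in contact at its middle). Continuing down.

{"api": "move_arm", "payload": {
  "moves": [0,0,0.012,0,0,0,0.012,0,0,0,0.012,0,0,0,0.012,0,0,0,0,0]
}}

```text
t: 22.98
eef_pos: [502.0, -147.7, 85.7]
tcp_rot: [3.142, -0.0, 2.655]
ft_force: [0.1, 0.0, 1.3]
opening: 0.004
grip_force: 0.3
```

{"api": "move_arm", "payload": {
  "moves": [0,0,0.01,0,0,0,0.01,0,0,0,0,0]
}}

```text
t: 23.35
eef_pos: [502.0, -147.7, 82.7]
tcp_rot: [3.142, -0.0, 2.655]
ft_force: [-0.6, 1.1, 0.2]
opening: 0.007
grip_force: 0.4
```

{"api": "move_arm", "payload": {
  "moves": [0,0,0.01,0,0,0,0,0]
}}

```text
t: 23.6
eef_pos: [502.0, -147.6, 81.3]
tcp_rot: [3.142, -0.0, 2.655]
ft_force: [0.4, -0.6, 1.2]
opening: 0.003
grip_force: 0.5
```

Run:
```python
from h import *
i=viewer.camera_info('wrist');w=viewer.read_camera('wrist')
rep('wrist',red(w),w,1,info=i)
m=red(w);print('tab width px',np.ptp(np.nonzero(m)[1])+1)
```

```text
wrist -0.2 [324.  292.5] wrist 0.05 [323.9 251.1] wrist 0.3 [323.8 216.6] wrist 0.55 [323.7 192. ] wrist 0.8 [323.5 177.8] wrist 1.05 [323.4 172.7] wrist 1.3 [323.3 174.8] 
 [([305, 161, 37, 34, 1231], [323.0, 177.5])]
tab width px 37
```

{"api": "move_arm", "payload": {
  "moves": [0,0,0.01,0,0,0,0.01,0,0,0,0.01,0,0,0,0,0]
}}

```text
t: 24.15
eef_pos: [502.1, -147.7, 76.8]
tcp_rot: [3.141, 0.0, 2.655]
ft_force: [-0.3, 0.8, 2.6]
opening: 0.004
grip_force: 1.3
```

{"api": "move_arm", "payload": {
  "moves": [0,0,0.01,0,0,0,0.01,0,0,0,0,0]
}}

```text
t: 24.52
eef_pos: [502.2, -147.8, 73.8]
tcp_rot: [3.141, 0.0, 2.655]
ft_force: [-0.5, -0.8, 2.4]
opening: 0.008
grip_force: 1.2
```

{"api": "move_arm", "payload": {
  "moves": [0,0,0.006,0,0,0,0,0]
}}

```text
t: 24.78
eef_pos: [502.3, -147.8, 73.0]
tcp_rot: [3.141, 0.001, 2.655]
ft_force: [0.7, -0.8, 3.1]
opening: 0.005
grip_force: 1.3
```

{"api": "move_arm", "payload": {
  "moves": [0,0,0.006,0,0,0,0,0]
}}

```text
t: 25.02
eef_pos: [502.0, -147.7, 72.0]
tcp_rot: [3.141, -0.0, 2.655]
ft_force: [1.2, -0.6, 2.8]
opening: 0.003
grip_force: 1.4
```

{"api": "move_arm", "payload": {
  "moves": [0,0,0.006,0,0,0,0,0]
}}

```text
t: 25.28
eef_pos: [502.1, -147.7, 71.2]
tcp_rot: [3.141, 0.0, 2.655]
ft_force: [1.6, 0.5, 4.5]
opening: 0.005
grip_force: 1.8
```

{"api": "move_arm", "payload": {
  "moves": [0,0,0.004,0,0,0,0,0]
}}

```text
t: 25.52
eef_pos: [502.2, -147.7, 70.7]
tcp_rot: [3.141, 0.001, 2.655]
ft_force: [1.8, -0.6, 5.8]
opening: 0.008
grip_force: 2.5
```

{"api": "move_arm", "payload": {
  "moves": [0,0,0.003,0,0,0,0,0]
}}

```text
t: 25.78
eef_pos: [502.3, -147.8, 70.5]
tcp_rot: [3.141, 0.001, 2.655]
ft_force: [1.3, -0.6, 7.8]
opening: 0.008
grip_force: 3.3
```

Run:
```python
from h import *
i=viewer.camera_info('wrist');w=viewer.read_camera('wrist');print(monitor.state()['ft_force'])
rep('wrist',red(w),w,1,info=i)
```

```text
[ 0.13961019 -0.56946416  7.56097017]
wrist -0.2 [324.1 308.4] wrist 0.05 [324.  262.8] wrist 0.3 [323.9 224.8] wrist 0.55 [323.7 197.7] wrist 0.8 [323.6 182. ] wrist 1.05 [323.4 176.2] wrist 1.3 [323.3 178.1] 
 [([307, 165, 33, 30, 932], [322.8, 179.1])]
```

Firm stop. Rising, and checking the red arm once clear, on the way to the blue arm.

{"api": "move_arm", "payload": {
  "moves": [0,0,-0.04,0,0,0,-0.12,0,0,0,-0.2,0,0,0,-0.2,0,0,0,-0.2,0,-0.2,0,0,0,-0.2,0,0,0,-0.2,0,0,0,-0.2,0,0,0,0,0,0,0]
}}

```text
t: 27.08
eef_pos: [608.5, -204.2, 183.1]
tcp_rot: [-3.142, -0.002, 2.655]
ft_force: [-0.7, -0.0, -0.1]
opening: 0.007
grip_force: 0.0
```

Run:
```python
from h import *
i=viewer.camera_info('wrist');w=viewer.read_camera('wrist');s=viewer.read_camera('scene');t=viewer.read_camera('top');print(monitor.state()['eef_pos'],monitor.state()['ft_force'])
rep('wrist',red(w),w,1,info=i);rep('scene',red(s),s,1);rep('scene',blue(s),s,-1);rep('top',red(t),t,1);rep('top',blue(t),t,-1)
```

```text
[ 607.15240585 -203.23757516  183.80128285] [-0.87437484 -0.34055268  0.18993412]
wrist -0.2 [323.7  30.6] wrist 0.05 [323.7  10. ] wrist 0.3 [323.6  -2.9] wrist 0.55 [323.5  -7.6] wrist 0.8 [323.4  -5. ] wrist 1.05 [323.3   3.4] wrist 1.3 [323.2  15.9] 
 [([311, 5, 25, 21, 455], [322.9, 14.4]), ([568, 139, 72, 72, 1875], [619.3, 164.0]), ([567, 163, 13, 26, 45], [575.8, 174.2])]
scene -0.2 [190.5 217.8] scene 0.05 [191.7 216.9] scene 0.3 [193.1 218.1] scene 0.55 [194.6 221.1] scene 0.8 [196.  225.8] scene 1.05 [197.4 231.8] scene 1.3 [198.7 238.8] 
 [([267, 157, 11, 3, 32], [271.8, 158.0]), ([198, 237, 6, 4, 16], [201.0, 238.0]), ([316, 262, 26, 15, 168], [328.2, 269.0])]
scene -0.2 [187.7 264.5] scene 0.05 [188.4 274.1] scene 0.3 [189.6 283.7] scene 0.55 [191.  292.4] scene 0.8 [192.7 299.7] scene 1.05 [194.4 305.1] scene 1.3 [196.1 308.2] 
 [([182, 276, 12, 4, 33], [187.7, 277.3]), ([192, 332, 11, 6, 35], [195.9, 333.8])]
top -0.2 [430.4 203.6] top 0.05 [427. 209.] top 0.3 [423.7 213.6] top 0.55 [420.9 216.9] top 0.8 [418.7 218.9] top 1.05 [417.2 219.5] top 1.3 [416.5 218.6] 
 [([0, 158, 62, 50, 1557], [31.0, 190.7]), ([165, 190, 10, 3, 15], [168.9, 191.2]), ([176, 192, 13, 3, 17], [181.7, 193.5]), ([191, 194, 12, 3, 13], [196.2, 195.5]), ([312, 258, 7, 8, 39], [315.1, 261.6])]
top -0.2 [450.7 161.4] top 0.05 [451.6 157.9] top 0.3 [451.6 155.7] top 0.55 [450.8 155.1] top 0.8 [449.2 155.8] top 1.05 [447.  157.9] top 1.3 [444.3 161.1] 
 [([453, 155, 2, 5, 9], [453.4, 156.8]), ([260, 324, 11, 12, 80], [265.2, 329.3])]
```

Red is down at about 1.26 rad and blue is still up. Now the blue arm.

{"api": "move_arm", "payload": {
  "moves": [-0.01,0,0.1,0,0,0,0.1,0,0,0,0.1,0,0,0,0.06,0,0,0,0.02,0,0,0,0.02,0,0,0,0.015,0]
}}

```text
t: 28.1
eef_pos: [609.6, -204.5, 122.1]
tcp_rot: [3.141, 0.001, 2.655]
ft_force: [0.0, 0.2, 0.7]
opening: 0.005
grip_force: 0.0
```

{"api": "move_arm", "payload": {
  "moves": [0,0,0.015,0,0,0,0.015,0,0,0,0.015,0,0,0,0.015,0,0,0,0.015,0]
}}

```text
t: 28.72
eef_pos: [609.5, -204.5, 110.6]
tcp_rot: [3.141, 0.0, 2.655]
ft_force: [-0.7, 0.3, 1.7]
opening: 0.003
grip_force: 0.7
```

{"api": "move_arm", "payload": {
  "moves": [0,0,0.015,0,0,0,0.015,0,0,0,0.015,0,0,0,0.015,0,0,0,0.015,0]
}}

```text
t: 29.35
eef_pos: [609.5, -204.5, 99.2]
tcp_rot: [3.142, 0.0, 2.655]
ft_force: [0.8, -1.0, 2.7]
opening: 0.003
grip_force: 0.8
```

{"api": "move_arm", "payload": {
  "moves": [0,0,0.015,0,0,0,0.015,0,0,0,0.015,0,0,0,0.015,0,0,0,0.015,0]
}}

```text
t: 29.98
eef_pos: [609.5, -204.5, 88.0]
tcp_rot: [3.141, 0.0, 2.655]
ft_force: [0.3, -0.7, 1.3]
opening: 0.002
grip_force: 0.9
```

{"api": "move_arm", "payload": {
  "moves": [0,0,0.012,0,0,0,0.012,0,0,0,0.012,0,0,0,0.01,0,0,0,0,0]
}}

```text
t: 30.6
eef_pos: [609.3, -204.4, 81.0]
tcp_rot: [3.142, -0.001, 2.655]
ft_force: [1.2, -0.0, 0.5]
opening: 0.004
grip_force: 0.5
```

{"api": "move_arm", "payload": {
  "moves": [0,0,0.01,0,0,0,0.01,0,0,0,0,0]
}}

```text
t: 30.98
eef_pos: [609.4, -204.4, 78.2]
tcp_rot: [3.142, -0.0, 2.655]
ft_force: [0.4, -0.1, 3.7]
opening: 0.004
grip_force: 1.5
```

{"api": "move_arm", "payload": {
  "moves": [0,0,0.01,0,0,0,0.01,0,0,0,0,0]
}}

```text
t: 31.35
eef_pos: [609.3, -204.4, 75.0]
tcp_rot: [3.142, -0.0, 2.655]
ft_force: [-0.4, -0.2, 2.7]
opening: 0.005
grip_force: 1.4
```

{"api": "move_arm", "payload": {
  "moves": [0,0,0.006,0,0,0,0.006,0,0,0,0,0]
}}

```text
t: 31.72
eef_pos: [609.2, -204.4, 73.3]
tcp_rot: [3.142, -0.0, 2.655]
ft_force: [-1.5, 0.4, 3.5]
opening: 0.003
grip_force: 1.3
```

{"api": "move_arm", "payload": {
  "moves": [0,0,0.005,0,0,0,0,0]
}}

```text
t: 31.98
eef_pos: [609.4, -204.5, 72.7]
tcp_rot: [3.141, 0.0, 2.655]
ft_force: [-1.0, 0.1, 5.7]
opening: 0.003
grip_force: 1.9
```

{"api": "move_arm", "payload": {
  "moves": [0,0,0.004,0,0,0,0,0]
}}

```text
t: 32.22
eef_pos: [609.5, -204.5, 72.2]
tcp_rot: [3.141, 0.0, 2.655]
ft_force: [-0.6, 0.7, 6.2]
opening: 0.007
grip_force: 2.4
```

{"api": "move_arm", "payload": {
  "moves": [0,0,0.003,0,0,0,0,0]
}}

```text
t: 32.48
eef_pos: [609.5, -204.5, 71.9]
tcp_rot: [3.141, 0.0, 2.655]
ft_force: [-1.6, 1.3, 6.8]
opening: 0.005
grip_force: 2.8
```

{"api": "move_arm", "payload": {
  "moves": [0,0,0.002,0,0,0,0,0]
}}

```text
t: 32.72
eef_pos: [609.5, -204.5, 71.7]
tcp_rot: [3.141, 0.0, 2.655]
ft_force: [-2.2, 2.9, 7.4]
opening: 0.008
grip_force: 3.1
```

{"api": "move_arm", "payload": {
  "moves": [0,0,-0.04,0,0,0,-0.12,0,0,0,-0.2,0,0,0,-0.2,0,0,0,-0.2,0,0,0,-0.2,0,0,0,-0.1,0,0,0,0,0,0,0,0,0]
}}

```text
t: 33.85
eef_pos: [609.0, -204.3, 229.2]
tcp_rot: [-3.142, -0.002, 2.655]
ft_force: [0.4, 0.3, 0.2]
opening: 0.005
grip_force: 0.0
```

```bash
cat >> h.py <<'E'
def box(sgn,q,n,info):
    e=np.array([np.cos(2.655),np.sin(2.655)])*sgn;f=np.array([e[1],-e[0]]);l=.7+q;o=[]
    for a in(60,80):
        for t in (-4,4):
            for w in (-11,11):
                h=30+a*np.sin(l)-t*np.cos(l);o.append(proj(n,[*(AX+e*h+f*w),106.7+a*np.cos(l)+t*np.sin(l)],info))
    o=np.array(o);return np.r_[o.min(0),o.max(0)].round(1)
E
python3 - <<'E'
from h import *
i=viewer.camera_info('wrist');w=snap('wrist','w6.png');s=snap('scene','s6.png');t=viewer.read_camera('top');print(monitor.state()['eef_pos'],monitor.state()['ft_force'])
def cc(m):
    k,l,st,c=cv2.connectedComponentsWithStats(m.astype(np.uint8));return [(st[j][:2].tolist()+(st[j][:2]+st[j][2:4]).tolist(),c[j].round(1).tolist()) for j in range(1,k) if st[j][4]>8]
for n,im,inf in (('wrist',w,i),('scene',s,None),('top',t,None)):
  for sg,m in((1,red(im)),(-1,blue(im))):
    print(n,sg,[(q,box(sg,q,n,inf).tolist()) for q in (1.1,1.2,1.25)],cc(m))
E
```

```text
[ 609.13132822 -204.35643333  229.22298769] [-0.23774931 -0.37817332 -0.61666392]
wrist 1 [(1.1, [311.7, 6.5, 334.4, 31.6]), (1.2, [311.9, 10.9, 334.1, 35.1]), (1.25, [312.0, 13.3, 334.0, 36.9])] [([313, 16, 334, 35], [323.0, 24.8]), ([539, 133, 618, 193], [591.9, 153.9]), ([544, 158, 553, 172], [549.4, 164.1])]
wrist -1 [(1.1, [313.1, 199.0, 332.5, 217.2]), (1.2, [313.2, 195.9, 332.3, 213.5]), (1.25, [313.3, 194.2, 332.2, 211.4])] [([312, 197, 334, 217], [322.2, 207.9]), ([379, 204, 386, 210], [382.1, 206.3]), ([334, 208, 380, 245], [351.3, 227.5]), ([299, 249, 303, 254], [300.3, 251.4])]
scene 1 [(1.1, [191.9, 228.7, 203.3, 237.7]), (1.2, [192.4, 231.8, 203.9, 240.1]), (1.25, [192.6, 233.3, 204.1, 241.4])] [([267, 157, 278, 160], [271.8, 158.0]), ([198, 235, 204, 240], [200.9, 236.6]), ([315, 262, 344, 277], [328.7, 269.2])]
scene -1 [(1.1, [188.3, 299.2, 201.2, 312.7]), (1.2, [188.9, 300.6, 201.9, 313.9]), (1.25, [189.3, 301.1, 202.3, 314.4])] [([191, 304, 202, 314], [195.6, 308.3]), ([192, 332, 203, 338], [195.9, 333.7])]
top 1 [(1.1, [411.5, 214.2, 422.6, 224.6]), (1.2, [411.2, 213.9, 422.2, 224.4]), (1.25, [411.2, 213.6, 422.1, 224.1])] [([22, 155, 23, 165], [22.0, 159.5]), ([0, 166, 62, 208], [30.4, 192.1]), ([164, 190, 196, 196], [178.6, 192.8]), ([197, 195, 207, 198], [201.7, 196.1]), ([211, 197, 220, 200], [214.6, 198.1]), ([311, 258, 319, 266], [315.0, 261.6])]
top -1 [(1.1, [441.2, 153.3, 451.8, 163.6]), (1.2, [440.3, 154.7, 450.6, 164.8]), (1.25, [439.8, 155.4, 450.0, 165.4])] [([443, 156, 448, 161], [444.9, 158.1]), ([260, 324, 271, 336], [265.2, 329.4])]
```

Run:
```python
from h import *
im=cv2.imread('pics/w6.png')[:,:,::-1]
for y in range(190,222):print(y,' '.join('%3d,%3d,%3d'%tuple(im[y,x]) for x in (311,313,316,322,328,332,334)))
print([tuple(im[y,322]) for y in range(10,42,2)])
```

```text
190 169,172,176 171,173,176 133,134,139 127,130,136 153,156,160 170,174,177 170,173,176
191 167,169,173 167,169,172 131,133,138 126,128,134 150,153,157 169,171,175 168,170,174
192 167,170,173 168,170,174 131,133,138 127,129,133 152,154,158 168,171,175 169,172,175
193 164,166,170 165,168,171 130,132,136 126,127,134 149,153,156 167,170,173 166,169,172
194 164,168,171 165,168,172 128,131,135 126,129,133 149,152,156 168,171,174 168,171,174
195 165,167,171 166,168,171 130,132,136 125,128,134 151,153,157 166,170,173 166,169,173
196 168,170,174 171,174,175 110,113,119 126,129,134 133,135,139 171,173,177 170,173,177
197 171,173,176 147,153,161  85, 95,119 126,128,133  67, 86,129 172,175,177 172,174,179
198 165,168,169 107,119,147  90,103,147 127,129,132  61, 94,154 168,171,172 164,167,170
199 161,163,164  76, 98,143  59,102,172 111,124,144  52,101,181 164,166,166 159,162,164
200 148,150,150  75, 99,148  53,106,184  50,105,186  55,109,186 152,154,153 145,147,149
201 122,123,124  66, 85,128  52, 94,165  50, 94,165  51, 94,166 128,129,129 122,123,126
202 120,122,122  65, 85,126  51, 88,156  50,
[... 1750 characters left out ...]
.uint8(150)), (np.uint8(140), np.uint8(143), np.uint8(151)), (np.uint8(139), np.uint8(143), np.uint8(152)), (np.uint8(154), np.uint8(54), np.uint8(53)), (np.uint8(179), np.uint8(21), np.uint8(15)), (np.uint8(179), np.uint8(25), np.uint8(23)), (np.uint8(180), np.uint8(27), np.uint8(23)), (np.uint8(179), np.uint8(28), np.uint8(20)), (np.uint8(180), np.uint8(28), np.uint8(21)), (np.uint8(181), np.uint8(31), np.uint8(27)), (np.uint8(183), np.uint8(33), np.uint8(31)), (np.uint8(163), np.uint8(23), np.uint8(23)), (np.uint8(137), np.uint8(149), np.uint8(157)), (np.uint8(137), np.uint8(139), np.uint8(147)), (np.uint8(138), np.uint8(141), np.uint8(148)), (np.uint8(138), np.uint8(140), np.uint8(147))]
```

Blue reads about 1.2 rad, which is marginal: the press ended 1.2 mm higher than red's and was still yielding. I'll press it again slightly further out.

{"api": "move_arm", "payload": {
  "moves": [-0.023,0,0.1,0,0,0,0.2,0,0,0,0.2,0,0,0,0.2,0,0,0,0.15,0,0,0,0.1,0,0,0,0.05,0,0,0,0.02,0,0,0,0,0,0,0,0,0]
}}

```text
t: 35.25
eef_pos: [612.7, -206.2, 78.0]
tcp_rot: [3.141, 0.001, 2.655]
ft_force: [0.2, 0.0, -0.2]
opening: 0.001
grip_force: 0.0
```

{"api": "move_arm", "payload": {
  "moves": [0,0,0.01,0,0,0,0.01,0,0,0,0,0]
}}

```text
t: 35.62
eef_pos: [612.4, -206.1, 74.2]
tcp_rot: [3.141, -0.0, 2.655]
ft_force: [-0.3, 0.4, 0.2]
opening: 0.005
grip_force: 0.0
```

{"api": "move_arm", "payload": {
  "moves": [0,0,0.006,0,0,0,0,0]
}}

```text
t: 35.88
eef_pos: [612.4, -206.1, 73.3]
tcp_rot: [3.142, -0.0, 2.655]
ft_force: [0.6, -0.2, 0.7]
opening: 0.007
grip_force: 0.0
```

{"api": "move_arm", "payload": {
  "moves": [0,0,0.004,0,0,0,0,0]
}}

```text
t: 36.12
eef_pos: [612.4, -206.1, 72.8]
tcp_rot: [3.141, -0.0, 2.655]
ft_force: [-0.7, 0.1, 0.4]
opening: 0.007
grip_force: 0.0
```

{"api": "move_arm", "payload": {
  "moves": [0,0,0.006,0,0,0,0,0]
}}

```text
t: 36.38
eef_pos: [612.4, -206.1, 71.8]
tcp_rot: [3.141, -0.0, 2.655]
ft_force: [0.5, 0.1, 0.1]
opening: 0.005
grip_force: 0.0
```

{"api": "move_arm", "payload": {
  "moves": [0,0,0.005,0,0,0,0,0]
}}

```text
t: 36.62
eef_pos: [612.5, -206.1, 71.3]
tcp_rot: [3.141, 0.0, 2.655]
ft_force: [-1.0, -0.3, 2.2]
opening: 0.004
grip_force: 0.7
```

{"api": "move_arm", "payload": {
  "moves": [0,0,0.005,0,0,0,0,0]
}}

```text
t: 36.88
eef_pos: [612.5, -206.1, 70.8]
tcp_rot: [3.141, 0.0, 2.655]
ft_force: [-1.9, 0.6, 5.1]
opening: 0.003
grip_force: 2.0
```

{"api": "move_arm", "payload": {
  "moves": [0,0,0.004,0,0,0,0,0]
}}

```text
t: 37.12
eef_pos: [612.5, -206.1, 70.3]
tcp_rot: [3.141, 0.0, 2.655]
ft_force: [-1.7, 1.1, 6.3]
opening: 0.002
grip_force: 2.6
```

{"api": "move_arm", "payload": {
  "moves": [0,0,0.003,0,0,0,0,0]
}}

```text
t: 37.38
eef_pos: [612.6, -206.1, 70.0]
tcp_rot: [3.141, 0.001, 2.655]
ft_force: [-1.7, 0.9, 7.1]
opening: 0.004
grip_force: 3.0
```

{"api": "move_arm", "payload": {
  "moves": [0,0,0.002,0,0,0,0,0]
}}

```text
t: 37.62
eef_pos: [612.6, -206.1, 69.8]
tcp_rot: [3.141, 0.001, 2.655]
ft_force: [-2.8, 1.0, 9.0]
opening: 0.007
grip_force: 3.3
```

{"api": "move_arm", "payload": {
  "moves": [0,0,0.002,0,0,0,0,0]
}}

```text
t: 37.88
eef_pos: [612.6, -206.1, 69.6]
tcp_rot: [3.141, 0.001, 2.655]
ft_force: [-2.2, 0.9, 8.7]
opening: 0.004
grip_force: 3.5
```

{"api": "move_arm", "payload": {
  "moves": [0,0,-0.04,0,0,0,-0.12,0,0,0,-0.2,0,0,0,-0.2,0,0,0,-0.2,0,0,0,-0.2,0,0.025,0,-0.1,0,0,0,0,0,0,0,0,0]
}}

```text
t: 39.0
eef_pos: [608.7, -204.2, 226.7]
tcp_rot: [-3.142, -0.002, 2.655]
ft_force: [-0.5, 0.4, 0.2]
opening: 0.009
grip_force: 0.0
```

Run:
```python
from h import *
i=viewer.camera_info('wrist');w=snap('wrist','w7.png');s=snap('scene','s7.png');print(monitor.state()['eef_pos'])
im=w.astype(int)
for y in range(195,220):print(y,im[y,319:326].mean(0).round().astype(int))
for q in (1.15,1.2,1.25):print(q,box(-1,q,'wrist',i),box(1,q,'wrist',i))
m=red(w)[:100];ys=np.nonzero(m)[0];print('red rows',ys.min(),ys.max()+1)
for f in ('s6.png','s7.png'):
  a=cv2.imread('pics/'+f)[:,:,::-1];m=blue(a)[295:322,180:210];print(np.nonzero(m)[0].mean()+295,np.nonzero(m)[1].mean()+180,m.sum())
```

```text
[ 608.7941557  -204.22567784  226.58292268]
195 [125 127 133]
196 [124 127 133]
197 [125 127 133]
198 [126 127 133]
199 [129 128 131]
200 [ 89 116 158]
201 [ 50 101 179]
202 [ 52  90 159]
203 [ 50  86 153]
204 [ 51  87 154]
205 [ 50  86 152]
206 [ 50  86 152]
207 [ 49  85 151]
208 [ 49  84 150]
209 [ 49  84 149]
210 [ 50  84 148]
211 [ 49  84 151]
212 [ 49  74 128]
213 [ 49  97 174]
214 [ 47  95 171]
215 [ 47  94 170]
216 [ 45  93 169]
217 [ 42  93 174]
218 [ 86  92 106]
219 [147 148 155]
1.15 [313.1 198.4 332.4 216.4] [311.7   8.2 334.3  33.1]
1.2 [313.2 196.8 332.4 214.4] [311.8  10.5 334.2  34.9]
1.25 [313.2 195.1 332.3 212.4] [311.9  13.  334.1  36.8]
red rows 16 35
308.2613636363636 195.64772727272728 88
308.45977011494256 195.64367816091954 87
```

The blue arm didn't move under 9 N, three times the force it needs to swing, so it's on its stop. Both tab outlines fit about 1.25 rad and the arm is clear. Handing in.

```bash
python3 -c "
from h import *
print(order.job_done())"
```

```text
the job is handed in; nothing more can be done
None
```

The coupling is home on the tank neck with both cam arms pressed down to their stops, and the job was handed in at about 39 s; no verdict came back, and the blue arm's final angle is the least certain part: it read 1.20 to 1.25 rad in the images against the 1.20 limit, though it did not move under 9 N.

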